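# Long-press the sunken reset key of the LED control unit

### The job

Reset the LED control unit: push its yellow sliding cover aside until the well beneath is clear, reach a fingertip into that well, press the sunken blue key right down and hold it there for a full second, then let go and push the cover fully back over the blue key. Only push and press - do not lift, tip or shove the unit along the bench, do not press the green key, and leave everything else on the bench where it lies.

Things in the scene. Friction and masses are not known exactly. Their poses are not given: they have to be found in the camera images.
- unit_center (a point): LED control unit, a loose 3 kg grey box on four legs, 120 (x) x 150 (y) x 95 mm high. Point: centre of its level top deck; x to its back edge (dark display, three lamps), y to its left seen from its front (four sockets), z up. In the deck are two round wells 48 mm across: blue at (-12, +34), green at (-12, -34) mm from here. Rails 7 mm high run along y at x = -50 and +26 mm
- reset_well (a point): centre of the mouth of the blue (reset) well, level with the deck, 48 mm across, open downwards 24 mm; axes as the unit's. A blue tab on the deck lies in front of it (the unit's front faces the left of the bench, within about 0.3 rad)
- start_well (a point): centre of the mouth of the green (start) well, level with the deck, same size; axes as the unit's. A green tab lies in front of it; its key must not be pressed
- reset_top (a point): centre of the top of the blue key, a flat disc 35 mm across at the bottom of the blue well, 16 mm below the deck when not pressed; it is hidden under the yellow cover at the start
- reset_key (a joint): travel of the blue key, 0 = up, 0.005 m = right down; a spring returns it; it begins to move at 1.8 N and takes 4.8 N right down
- start_key (a joint): travel of the green key, 0 = up, 0.005 m = right down; same spring
- cover_rib (a point): middle of the top of the upright rib on the yellow sliding cover; axes as the unit's. Cover: a plate 68 (x) x 56 (y) mm, its top 4 mm above the deck. The rib stands on its middle, 40 mm long (x), 14 mm thick (y), its top 19 mm above the deck. Pushed on the rib, the cover slides along y and stays where it is left (1.2 N of friction)
- cover (a joint): position of the cover: 0 = fully home over the blue well, 0.068 m = at its other stop, over the green well; grows as the cover slides to the unit's -y. The blue well is clear from 0.052 on. It starts at 0 to 0.012
- spacer: loose aluminium block 50 x 30 x 30 mm, a bystander; origin at the centre of its underside
- black_tape: loose roll of black tape, 58 mm across, 19 mm high, a bystander; origin at the centre of its underside
- carton: loose small brown carton 60 x 90 x 42 mm high, a bystander; origin at the centre of its underside

How it is judged:
By the outcome, as a careful person would: the job done as asked, in the order asked, and still so for the second after the job is handed in, with the robot touching nothing.
It also fails if it takes over 48 s, if anything falls off the work surface, if the arm or the gripper's body presses on something with over 40 N, if the wrist force passes 120 N, or if a joint passes its speed limit or range.

### The arm

A 6-joint arm with a two-finger parallel gripper is mounted at the origin on the work surface; the furniture and walls round the work are solid. World frame = base frame: x ahead of the robot, y to its left, z up, the work surface at z = 0. Lengths are in m, angles in rad, forces in N, time in s.
With the tool pointing down it reaches from about 0.325 to 0.9 m from the base axis. Payload 6.1 kg.
Tool frame: the origin (TCP) lies between the finger pads; the fingertips stand 17 mm ahead of it and the grasp point (between the pads) lies 2 mm behind it; y points along the fingers, z is the direction in which the jaws open and shut, and the axes are right-handed (so a half turn about y gives the same grasp; the last joint's range is limited). The gripper opens to 85 mm and grips with 20 to 120 N. Pads are 22 mm wide; open, the fingers measure 114 mm over their backs; the gripper's body (76 mm by 85 mm) begins 54 mm behind the grasp point. The pads swing forward as they close: fully open they stand 13 mm farther back than shut.
Start: joints at [1.167, 0.22, 1.526, -0, 1.395, -0.126], TCP at [0.171, 0.601, 0.248] pointing down, gripper open.
Joint ranges: [-2.98, 2.98], [-0.91, 2.08], [0.09, 2.57], [-1.24, 4.39], [0.2, 2.65], [-2.68, 2.68]. Speed limits (rad/s): [2.57, 2.57, 3.01, 3.14, 3.14, 3.14].

### API

Orientations are given as a rotation vector (axis times angle).
In Python, from workcell import get_obs, read_camera, camera_params, close_job gives the robot as it stands. The module is installed in compiled form; this text tells all that it offers.
- The arm moves only by the shell command python3 -m jog 'ROWS' [FORCE]. ROWS is JSON, a list of rows, each an object of numbers: "wx", "wy", "wz": the turn, a rotation vector about the world's x, y, z scaled (see below); "tx", "ty", "tz": the shift along the world's x, y, z scaled (see below); "fingers": the opening, from 0 (shut) to 1 (fully open). A call has exactly 10 rows; each row is the pose to reach, as a shift and turn from the pose commanded when the call began, turning the shorter way round; what a row does not reach only later rows make up. The controller multiplies each number of a shift by 0.1 m and each number of a turn by pi rad. A row lasts 1/10 s, in which the tool goes at most 50 mm and 8.59 degrees, less where a joint would pass 70% of its speed; a pose out of reach is approached as far as the arm can. A call with a number of a shift or a turn outside -1 to 1 is refused whole. A call with a gripper value outside its range is refused whole. The fingers move at their own pace and stop on an object; FORCE is the grip in N (left out, the last holds). Time passes only in rows, so rows that repeat a pose let the fingers close, or fill a call up. It gives the time, the measured TCP pose, the force and the opening at its end, in the units of the state.
- get_obs(): the state, without advancing time (a new reading comes with each control period).
- read_camera(name): name is "side" or "top" or "wrist"; returns the picture (420x560x3 uint8, red, green, blue); there is no depth.
- camera_params(name): a dict with "mtx" (3x3 intrinsics, pixels), "dist_coeffs" ([k1, k2, p1, p2, k3] as OpenCV has them; the pictures are not rectified), "rvec" (rotation vector, rad) and "tvec" (3), from world to camera coordinates, as OpenCV has them. Camera axes: x right, y down, z forward; pixel columns grow to the right and rows downward; lengths in m; the calibration is good to about 2 mm. A picture is of the moment at which its call begins: read the wrist's pose just before it. camera_params takes no time and is no camera call; for the wrist camera it gives the pose at the moment of the call.
- close_job(): hands the job in, once; it reports no verdict.
The state is a dict: "clock": time; "joints": joint angles; "joint_vel": joint speeds; "joint_torque": joint torques, N m; "tool_pos": TCP position; "orientation": TCP orientation; "ft_force": force on the tool from outside, world axes, zero at the start; "moment": the same for the moment, N m; "gripper_width": finger opening in m.
Only numpy, scipy, OpenCV 4.12 (cv2) and the standard library are available. Lean on these libraries where they do the work, as an engineer would, in place of code of your own. Each camera call takes 0.05 s, during which the arm holds its last target.

## Working session

There is one attempt and no reset: what is moved stays moved. The work goes in short steps, Python scripts to look and compute and a shell command to move; the robot and the scene stay as the last step left them, time stands still between calls to the robot, and variables do not carry over. Pictures are saved under pics/ and viewed, and the job is handed in when it is done.

```bash
mkdir -p pics
python3 - <<'E'
from workcell import *
import cv2
o=get_obs();print(o)
for n in("top","side","wrist"):
    p=camera_params(n);im=read_camera(n);cv2.imwrite(f"pics/{n}0.png",im[:,:,::-1]);print(n,p)
E
```

```text
{'clock': 0.0, 'joints': array([ 1.16690203e+00,  2.21198363e-01,  1.52763603e+00,  1.29163450e-05,
        1.39468107e+00, -1.26060135e-01]), 'joint_vel': array([ 0.00090615, -0.0005547 , -0.0005962 ,  0.00032892,  0.0004779 ,
        0.00028868]), 'joint_torque': array([ 2.13776053e-03, -4.96901751e+01, -3.89395595e+01,  9.34050013e-05,
        1.12286952e-02,  8.63298851e-06]), 'tool_pos': array([0.17116897, 0.60050625, 0.24720321]), 'orientation': array([-1.56162673,  0.21854707, -0.21773446]), 'ft_force': array([ 0.07338428,  0.2464207 , -0.02427644]), 'moment': array([ 0.02039724, -0.0884548 , -0.06782781]), 'gripper_width': 0.08539121034147659}
top {'mtx': array([[434.34185591,   0.        , 281.59537186],
       [  0.        , 434.34185591, 218.40019582],
       [  0.        ,   0.        ,   1.        ]]), 'dist_coeffs': array([-0.0130318,  0.       ,  0.       ,  0.       ,  0.       ]), 'rvec': array([ 2.21348018, -2.1841384 ,  0.023194  ]), 'tvec': array([0.0881609 , 0.50294549, 0.9262327 ])}
side {'mtx': array([[452.90480976,   0.        , 281.73145821],
       [  0.        , 452.90480976, 214.5979474 ],
       [  0.        ,   0.        ,   1.        ]]), 'dist_coeffs': array([-0.01020128,  0.        ,  0.        ,  0.        ,  0.        ]), 'rvec': array([ 0.43496654, -2.72262766,  1.19540021]), 'tvec': array([0.49303301, 0.11798899, 0.8401781 ])}
wrist {'mtx': array([[343.15504315,   0.        , 273.35205804],
       [  0.        , 343.15504315, 207.46854919],
       [  0.        ,   0.        ,   1.        ]]), 'dist_coeffs': array([0.01492696, 0.        , 0.        , 0.        , 0.        ]), 'rvec': array([-2.31368569, -1.74723994, -0.25433588]), 'tvec': array([-0.62493684, -0.03692015,  0.3786065 ])}
```

View pics/top0.png

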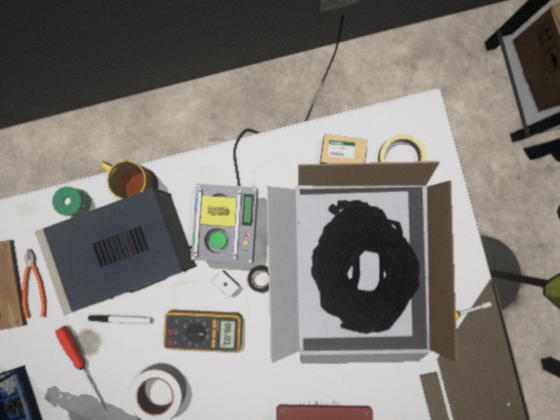

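View pics/side0.png

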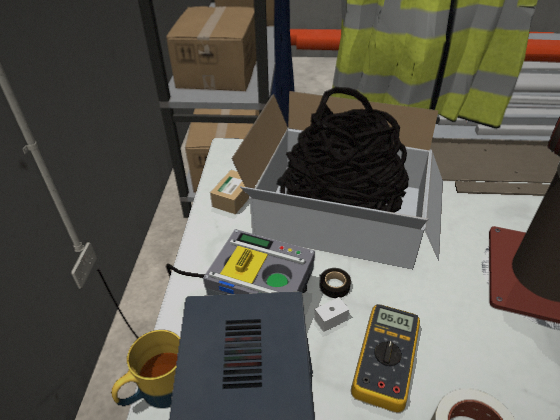

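View pics/wrist0.png

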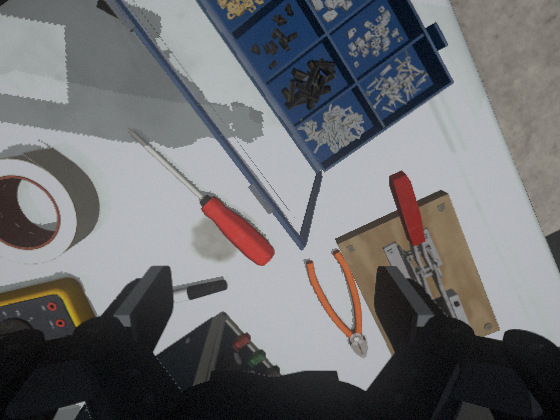

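The top view shows the unit at about (225,223), its yellow cover at (219,209), the green well at (217,240) and the display at the right (248,208). The spacer is at (226,283), the tape at (259,278), and a dark box stands just to the left of the unit. Next I'll zoom in and calibrate.

```bash
cat > h.py <<'E'
import numpy as np, cv2
from workcell import *
def ray(n,px,p=None):
    p=p or camera_params(n)
    u=cv2.undistortPoints(np.array(px,float).reshape(-1,1,2),p["mtx"],p["dist_coeffs"]).reshape(-1,2)
    R=cv2.Rodrigues(p["rvec"])[0];c=-R.T@p["tvec"]
    d=np.c_[u,np.ones(len(u))]@R
    return c,d
def onz(n,px,z,p=None):
    c,d=ray(n,px,p);return c+d*((z-c[2])/d[:,2])[:,None]
def proj(n,X,p=None):
    p=p or camera_params(n)
    return cv2.projectPoints(np.array(X,float).reshape(-1,1,3),p["rvec"],p["tvec"],p["mtx"],p["dist_coeffs"])[0].reshape(-1,2)
E
python3 - <<'E'
from h import *
im=cv2.imread("pics/top0.png");cv2.imwrite("pics/topz.png",cv2.resize(im[165:305,165:305],None,fx=4.2,fy=4.2,interpolation=cv2.INTER_CUBIC))
im=cv2.imread("pics/side0.png");cv2.imwrite("pics/sidez.png",cv2.resize(im[215:335,170:350],None,fx=4.2,fy=4.2,interpolation=cv2.INTER_CUBIC))
print(proj("top",[[0,0,0],[.3,0,0],[0,.3,0],[.5,.3,.095]]),proj("side",[[.5,0.3,0.095]]))
print(ray("top",[[1,1]])[0],ray("side",[[1,1]])[0])
hsv=cv2.cvtColor(cv2.imread("pics/top0.png"),cv2.COLOR_BGR2HSV)
for nm,lo,hi,z in(("yellow",(22,120,100),(35,255,255),.099),("green",(50,80,60),(85,255,255),.079)):
    m=cv2.inRange(hsv,lo,hi);m[:180]=0;m[270:]=0;m[:,:190]=0;m[:,:265][:, :0]=0;m[:,238:]=0
    k=cv2.findContours(m,cv2.RETR_EXTERNAL,cv2.CHAIN_APPROX_NONE)[0];k=max(k,key=cv2.contourArea)
    r=cv2.minAreaRect(k);b=cv2.boxPoints(r);print(nm,cv2.contourArea(k),r,b.tolist(),onz("top",[r[0]],z),onz("top",b,z))
E
```

```text
[[322.77326586 453.31428195]
 [324.35271262 312.58104299]
 [183.10824771 450.44685306]
 [176.51912227 216.44912588]] [[231.0021507  305.37127904]]
[0.47088329 0.0834627  0.94336442] [0.29246361 0.66570649 0.65894013]
yellow 633.5 ((217.5, 211.0), (26.0, 33.0), 90.0) [[201.0, 198.0], [234.0, 198.0], [234.0, 224.0], [201.0, 224.0]] [[0.51154446 0.21896035 0.099     ]] [[0.53654804 0.25174059 0.099     ]
 [0.53734976 0.1871666  0.099     ]
 [0.4866217  0.18629271 0.099     ]
 [0.48576131 0.25073547 0.099     ]]
green 210.5 ((217.5, 240.0), (16.0, 17.0), 90.0) [[209.0, 232.0], [226.0, 232.0], [226.0, 248.0], [209.0, 248.0]] [[0.45468192 0.22110702 0.079     ]] [[0.47037707 0.23838561 0.079     ]
 [0.47084027 0.20442257 0.079     ]
 [0.43901392 0.20386164 0.079     ]
 [0.43853181 0.23778448 0.079     ]]
```

View pics/topz.png

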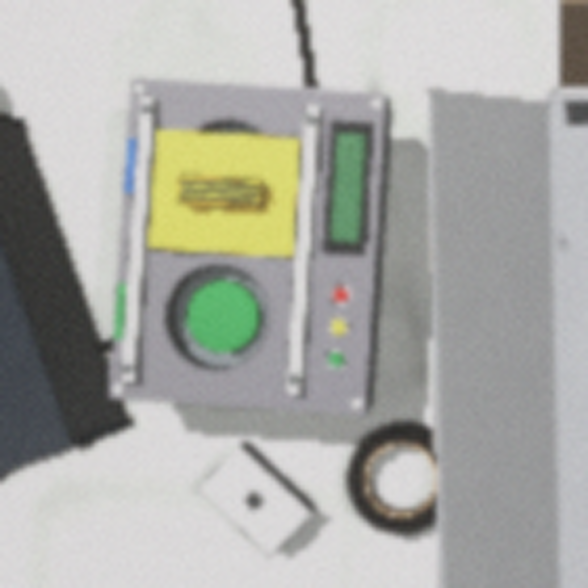

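View pics/sidez.png

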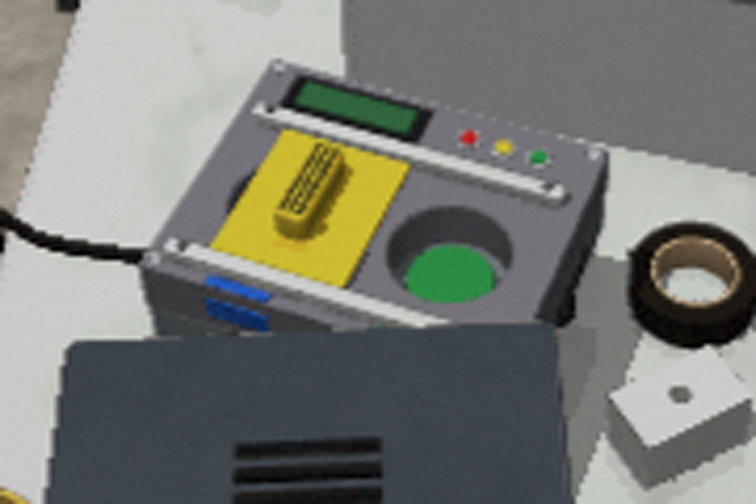

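```bash
python3 - <<'E'
from h import *
def tz(p):return np.array([[165+(a+.5)/4.2-.5,165+(b+.5)/4.2-.5] for a,b in p])
def sz(p):return np.array([[170+(a+.5)/4.2-.5,215+(b+.5)/4.2-.5] for a,b in p])
def tri(a,b):
    c1,d1=ray("top",a);c2,d2=ray("side",b);out=[]
    for e,f in zip(d1,d2):
        A=np.c_[e,-f];s=np.linalg.lstsq(A,c2-c1,rcond=None)[0];p,q=c1+s[0]*e,c2+s[1]*f;out.append(np.r_[(p+q)/2,np.linalg.norm(p-q)])
    return np.round(out,4)
T=tz([(134,80),(388,97),(366,411),(110,395)])
print("deck top",onz("top",T,.095).round(4), onz("top",T,.095).mean(0))
print("tri BL/BR screws", tri(tz([(139,89),(379,104),(358,404)]),sz([(152,258),(279,67),(597,154)])))
# yellow cover corners
print("cover tri",tri(tz([(155,129),(302,137),(296,257),(149,247)]),sz([(213,246),(284,130),(409,163),(351,286)])))
print("cover onz",onz("top",tz([(155,129),(302,137),(296,257),(149,247)]),.099).round(4))
print("greenwell",onz("top",tz([(216,317)]),.095))
print("greenkey",onz("top",tz([(222,315)]),.079),onz("side",sz([(450,275)]),.079))
# dark box corners, big box corners
print("box tri", tri([[194,268],[158,191]],[[313,408],[311,296]]))
print("bigbox rim", tri([[299,356],[298,187],[295,186]],[[416,258],[250,196],[251,197]]))
E
python3 - <<'E'
import cv2
im=cv2.imread("pics/top0.png");cv2.imwrite("pics/topz2.png",cv2.resize(im[80:380,20:480],None,fx=1.7,fy=1.7))
im=cv2.imread("pics/side0.png");cv2.imwrite("pics/sidez2.png",cv2.resize(im[90:400,150:460],None,fx=1.9,fy=1.9))
E
```

```text
deck top [[0.565  0.2619 0.095 ]
 [0.5584 0.1428 0.095 ]
 [0.4121 0.1508 0.095 ]
 [0.4178 0.2702 0.095 ]] [0.48833936 0.20644568 0.095     ]
tri BL/BR screws [[5.610e-01 2.596e-01 9.500e-02 4.000e-04]
 [5.553e-01 1.471e-01 9.400e-02 3.000e-04]
 [4.145e-01 1.545e-01 9.410e-02 1.500e-03]]
cover tri [[5.407e-01 2.503e-01 9.920e-02 2.400e-03]
 [5.388e-01 1.825e-01 9.610e-02 7.000e-04]
 [4.833e-01 1.844e-01 9.680e-02 3.000e-04]
 [4.847e-01 2.519e-01 9.840e-02 4.500e-03]]
cover onz [[0.5418 0.2508 0.099 ]
 [0.5389 0.1823 0.099 ]
 [0.4831 0.1841 0.099 ]
 [0.4869 0.2525 0.099 ]]
greenwell [[0.45475617 0.22140206 0.095     ]]
greenkey [[0.45543926 0.22116839 0.079     ]] [[0.4543364  0.21996331 0.079     ]]
box tri [[ 0.3699  0.3108 -0.1393  0.0209]
 [ 0.4593  0.3046  0.1752  0.1654]]
bigbox rim [[0.2289 0.0571 0.0395 0.0228]
 [0.5603 0.063  0.1055 0.0013]
 [0.5593 0.0679 0.1075 0.0044]]
```

View pics/topz2.png

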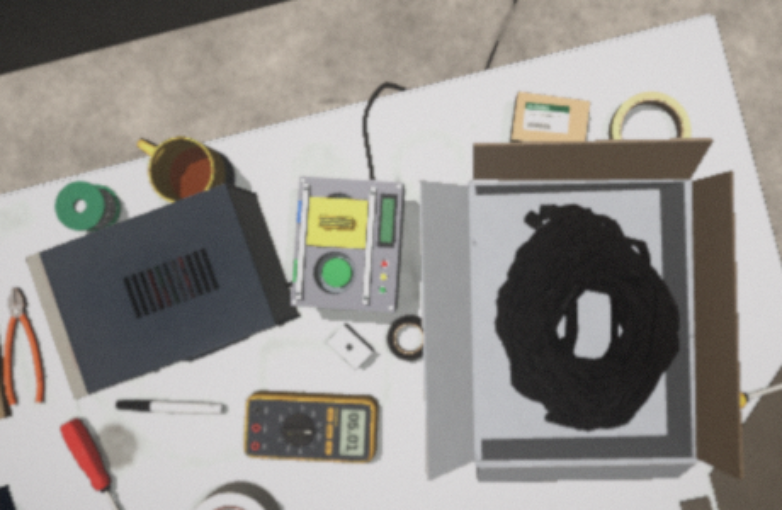

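View pics/sidez2.png

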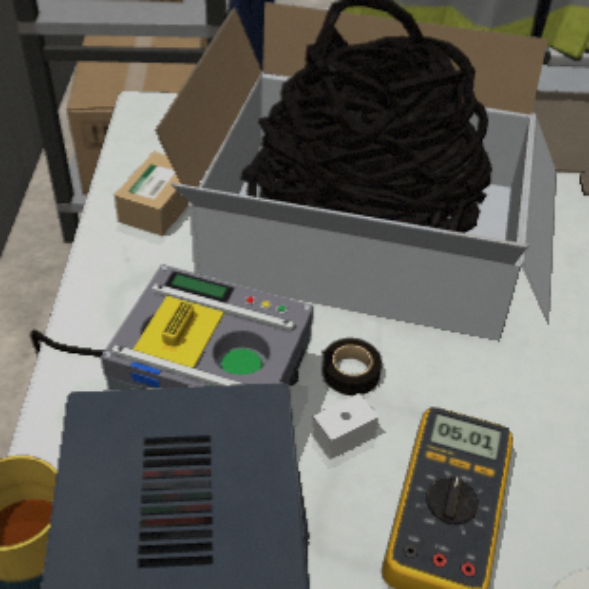

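```bash
cat >> h.py <<'E'
def tri(a,b):
    c1,d1=ray("top",a);c2,d2=ray("side",b);out=[]
    for e,f in zip(d1,d2):
        A=np.c_[e,-f];s=np.linalg.lstsq(A,c2-c1,rcond=None)[0];p,q=c1+s[0]*e,c2+s[1]*f;out.append(np.r_[(p+q)/2,np.linalg.norm(p-q)])
    return np.round(out,4)
E
python3 - <<'E'
from h import *
t=lambda p:np.array(p)/1.7+[20,80]
s=lambda p:np.array(p)/1.9+[150,90]
print("flap",tri(t([(422,181),(428,478)]),s([(175,185),(525,262)])))
print("dark",tri(t([(228,185),(275,325)]),s([(68,392),(288,385)])))
o=get_obs();print(cv2.Rodrigues(o["orientation"])[0].round(3))
# wrist camera position in tool frame
c,_=ray("wrist",[[280,210]]);R=cv2.Rodrigues(o["orientation"])[0];print("cam in tool",R.T@(c-o["tool_pos"]))
E
```

```text
flap [[0.5519 0.1171 0.1706 0.0026]
 [0.2408 0.1073 0.1576 0.0009]]
dark [[0.5508 0.3329 0.1376 0.0024]
 [0.3968 0.2768 0.1388 0.0007]]
[[ 0.962 -0.001  0.274]
 [-0.274 -0.001  0.962]
 [-0.    -1.    -0.001]]
cam in tool [-0.07306375 -0.12576815  0.00036223]
```

```bash
python3 -m jog '[{"tx":0.1,"ty":-0.1,"wz":0.0706,"fingers":0},{"tx":0.2,"ty":-0.2,"wz":0.0706,"fingers":0},{"tx":0.35,"ty":-0.35,"wz":0.0706,"fingers":0},{"tx":0.5,"ty":-0.5,"wz":0.0706,"fingers":0},{"tx":0.65,"ty":-0.65,"wz":0.0706,"fingers":0},{"tx":0.8,"ty":-0.8,"wz":0.0706,"fingers":0},{"tx":1,"ty":-1,"wz":0.0706,"fingers":0},{"tx":1,"ty":-1,"wz":0.0706,"fingers":0},{"tx":1,"ty":-1,"wz":0.0706,"fingers":0},{"tx":1,"ty":-1,"wz":0.0706,"fingers":0}]' 20
```

```text
$[0]: bad value
```

```bash
python3 -m jog '[{"tx":0.1,"ty":-0.1,"fingers":0},{"tx":0.2,"ty":-0.2,"fingers":0},{"tx":0.35,"ty":-0.35,"fingers":0},{"tx":0.5,"ty":-0.5,"fingers":0},{"tx":0.65,"ty":-0.65,"fingers":0},{"tx":0.8,"ty":-0.8,"fingers":0},{"tx":1,"ty":-1,"fingers":0},{"tx":1,"ty":-1,"fingers":0},{"tx":1,"ty":-1,"fingers":0},{"tx":1,"ty":-1,"fingers":0}]' 20
```

```text
$[0]: bad value
```

```bash
python3 -m jog '[{"wx":0,"wy":0,"wz":0.0706,"tx":0.2,"ty":-0.2,"tz":0,"fingers":0},{"wx":0,"wy":0,"wz":0.0706,"tx":0.35,"ty":-0.35,"tz":0,"fingers":0},{"wx":0,"wy":0,"wz":0.0706,"tx":0.5,"ty":-0.5,"tz":0,"fingers":0},{"wx":0,"wy":0,"wz":0.0706,"tx":0.65,"ty":-0.65,"tz":0,"fingers":0},{"wx":0,"wy":0,"wz":0.0706,"tx":0.8,"ty":-0.8,"tz":0,"fingers":0},{"wx":0,"wy":0,"wz":0.0706,"tx":1,"ty":-1,"tz":0,"fingers":0},{"wx":0,"wy":0,"wz":0.0706,"tx":1,"ty":-1,"tz":0,"fingers":0},{"wx":0,"wy":0,"wz":0.0706,"tx":1,"ty":-1,"tz":0,"fingers":0},{"wx":0,"wy":0,"wz":0.0706,"tx":1,"ty":-1,"tz":0,"fingers":0},{"wx":0,"wy":0,"wz":0.0706,"tx":1,"ty":-1,"tz":0,"fingers":0}]' 20
```

```text
clock: 1.15
tool_pos: [0.2707, 0.5016, 0.2482]
orientation: [-1.57, 0.043, -0.043]
ft_force: [-0.6, -0.1, 0.3]
gripper_width: 0.0001
```

```bash
python3 -m jog '[{"wx":0,"wy":0,"wz":0,"tx":0.15,"ty":-0.15,"tz":0,"fingers":0},{"wx":0,"wy":0,"wz":0,"tx":0.3,"ty":-0.3,"tz":0,"fingers":0},{"wx":0,"wy":0,"wz":0,"tx":0.4,"ty":-0.4,"tz":0,"fingers":0},{"wx":0,"wy":0,"wz":0,"tx":0.5,"ty":-0.5,"tz":0,"fingers":0},{"wx":0,"wy":0,"wz":0,"tx":0.6,"ty":-0.6,"tz":0,"fingers":0},{"wx":0,"wy":0,"wz":0,"tx":0.7,"ty":-0.7,"tz":0,"fingers":0},{"wx":0,"wy":0,"wz":0,"tx":0.8,"ty":-0.8,"tz":0,"fingers":0},{"wx":0,"wy":0,"wz":0,"tx":0.9,"ty":-1,"tz":0,"fingers":0},{"wx":0,"wy":0,"wz":0,"tx":0.9,"ty":-1,"tz":0,"fingers":0},{"wx":0,"wy":0,"wz":0,"tx":0.9,"ty":-1,"tz":0,"fingers":0}]' && python3 -m jog '[{"wx":0,"wy":0,"wz":0,"tx":0.15,"ty":-0.15,"tz":0,"fingers":0},{"wx":0,"wy":0,"wz":0,"tx":0.3,"ty":-0.3,"tz":0,"fingers":0},{"wx":0,"wy":0,"wz":0,"tx":0.4,"ty":-0.4,"tz":0,"fingers":0},{"wx":0,"wy":0,"wz":0,"tx":0.5,"ty":-0.5,"tz":0,"fingers":0},{"wx":0,"wy":0,"wz":0,"tx":0.6,"ty":-0.6,"tz":0,"fingers":0},{"wx":0,"wy":0,"wz":0,"tx":0.7,"ty":-0.7,"tz":0,"fingers":0},{"wx":0,"wy":0,"wz":0,"tx":0.8,"ty":-0.8,"tz":0,"fingers":0},{"wx":0,"wy":0,"wz":0,"tx":0.9,"ty":-1,"tz":0,"fingers":0},{"wx":0,"wy":0,"wz":0,"tx":0.9,"ty":-1,"tz":0,"fingers":0},{"wx":0,"wy":0,"wz":0,"tx":0.9,"ty":-1,"tz":0,"fingers":0}]'
python3 - <<'E'
from h import *
for n in("wrist","top","side"):
    p=camera_params(n);cv2.imwrite(f"pics/{n}1.png",read_camera(n)[:,:,::-1])
    if n=="wrist":np.save("w1.npy",p,allow_pickle=True)
E
```

```text
clock: 2.15
tool_pos: [0.3618, 0.4007, 0.2484]
orientation: [-1.57, 0.045, -0.045]
ft_force: [0.0, 0.8, 0.1]
gripper_width: -0.0005
clock: 3.15
tool_pos: [0.4517, 0.3007, 0.2483]
orientation: [-1.57, 0.045, -0.045]
ft_force: [-0.4, 0.0, -0.9]
gripper_width: 0.0001
```

View pics/wrist1.png

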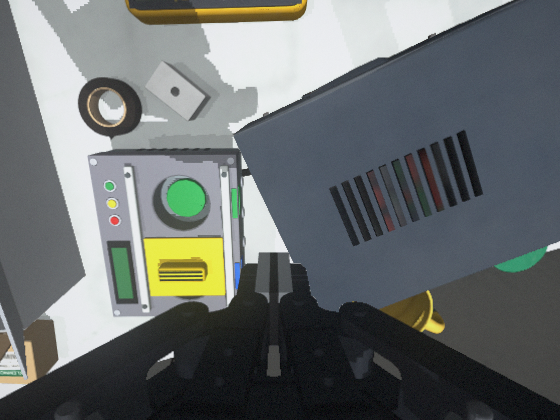

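View pics/side1.png

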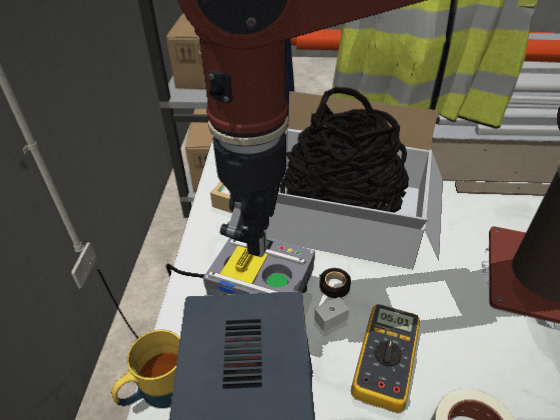

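Run:
```python
from h import *
p=np.load("w1.npy",allow_pickle=True).item()
im=cv2.imread("pics/wrist1.png");hsv=cv2.cvtColor(im,cv2.COLOR_BGR2HSV)
m=cv2.inRange(hsv,(20,120,90),(36,255,255));m[:225]=0;m[305:]=0;m[:,:135]=0;m[:,228:]=0
ys,xs=np.nonzero(m);print(xs.min(),xs.max(),ys.min(),ys.max())
m=cv2.inRange(hsv,(45,90,60),(85,255,255));m[:170]=0;m[225:]=0;m[:,:150]=0;m[:,215:]=0
k=max(cv2.findContours(m,0,1)[0],key=cv2.contourArea);e=cv2.fitEllipse(k);print(e,onz("wrist",[e[0]],.079,p))
cv2.imwrite("pics/wz.png",cv2.resize(im[140:330,70:260],None,fx=3.1,fy=3.1,interpolation=cv2.INTER_CUBIC))
```

```text
144 225 237 295
((185.80868530273438, 197.34202575683594), (36.72890090942383, 38.629432678222656), 122.6890869140625) [[0.45299733 0.22361403 0.079     ]]
```

View pics/wz.png

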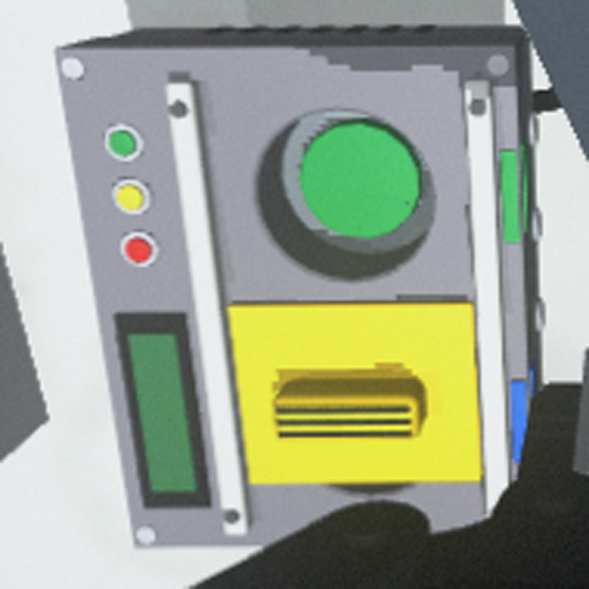

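Run:
```python
from h import *
p=np.load("w1.npy",allow_pickle=True).item()
z=lambda q:(np.array(q)+.5)/3.1-.5+[70,140]
print("deck",onz("wrist",z([(55,47),(522,37),(135,547)]),.095,p).round(4))
print("cover",onz("wrist",z([(228,305),(472,303),(482,481),(249,483)]),.099,p).round(4))
print("rib",onz("wrist",z([(345,418)]),.114,p).round(4))
print("well",onz("wrist",z([(347,195)]),.095,p).round(4))
```

```text
deck [[0.4092 0.1536 0.095 ]
 [0.4133 0.2751 0.095 ]
 [0.559  0.146  0.095 ]]
cover [[0.4818 0.1881 0.099 ]
 [0.4851 0.2554 0.099 ]
 [0.5406 0.2528 0.099 ]
 [0.5372 0.1852 0.099 ]]
rib [[0.5105 0.2206 0.114 ]]
well [[0.4533 0.2239 0.095 ]]
```

```bash
python3 -m jog '[{"wx":0,"wy":0,"wz":0,"tx":0.2,"ty":-0.2,"tz":0,"fingers":0},{"wx":0,"wy":0,"wz":0,"tx":0.4,"ty":-0.4,"tz":0,"fingers":0},{"wx":0,"wy":0,"wz":0,"tx":0.6,"ty":-0.6,"tz":0,"fingers":0},{"wx":0,"wy":0,"wz":0,"tx":0.86,"ty":-0.83,"tz":0,"fingers":0},{"wx":0,"wy":0,"wz":0,"tx":0.86,"ty":-0.83,"tz":-0.2,"fingers":0},{"wx":0,"wy":0,"wz":0,"tx":0.86,"ty":-0.83,"tz":-0.4,"fingers":0},{"wx":0,"wy":0,"wz":0,"tx":0.86,"ty":-0.83,"tz":-0.6,"fingers":0},{"wx":0,"wy":0,"wz":0,"tx":0.86,"ty":-0.83,"tz":-0.8,"fingers":0},{"wx":0,"wy":0,"wz":0,"tx":0.86,"ty":-0.83,"tz":-0.95,"fingers":0},{"wx":0,"wy":0,"wz":0,"tx":0.86,"ty":-0.83,"tz":-0.95,"fingers":0}]'
python3 - <<'E'
from h import *
im=[]
for n in("wrist","side"):
    cv2.imwrite(f"pics/{n}2.png",read_camera(n)[:,:,::-1])
s=cv2.imread("pics/side2.png")[190:330,170:350];cv2.imwrite("pics/s2z.png",cv2.resize(s,None,fx=4,fy=4))
E
```

```text
clock: 4.3
tool_pos: [0.5355, 0.2181, 0.1506]
orientation: [-1.572, 0.047, -0.04]
ft_force: [-0.2, -0.8, 0.1]
gripper_width: -0.0001
```

View pics/s2z.png

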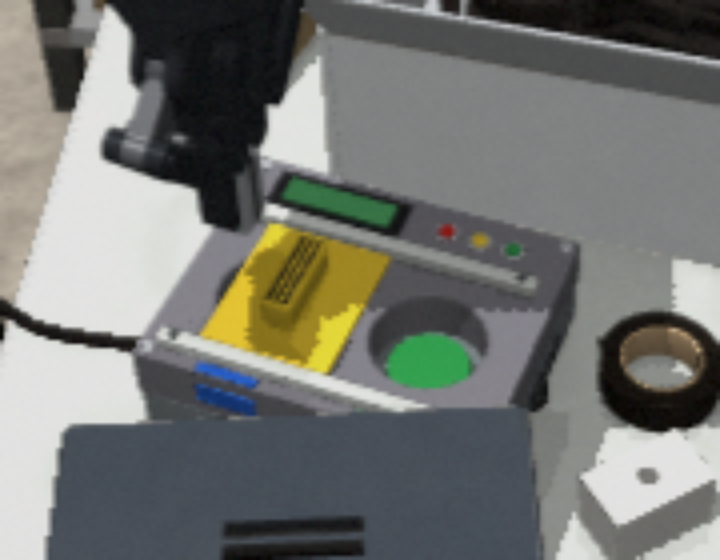

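View pics/wrist2.png

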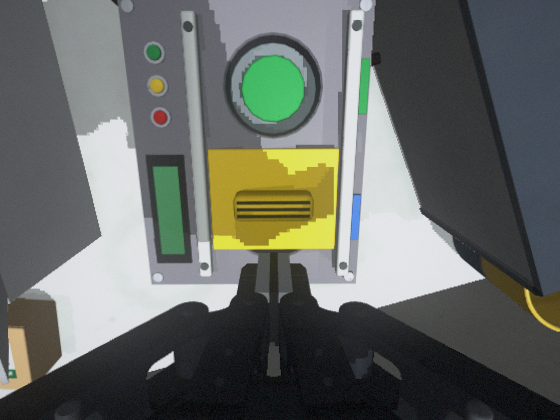

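Run:
```python
from h import *
print("tip edge",onz("wrist",[[273,253]],.1336),"rib far",onz("wrist",[[273,221],[273,194],[234,208],[313,208]],.114))
print("green",onz("wrist",[[272,86]],.095), "cover L R", onz("wrist",[[208,200],[337,200],[273,249]],.099))
print(get_obs()["tool_pos"])
```

```text
tip edge [[0.52989191 0.21931275 0.1336    ]] rib far [[0.52101835 0.21980899 0.114     ]
 [0.50686871 0.22059082 0.114     ]
 [0.51303862 0.20060692 0.114     ]
 [0.51523452 0.24028146 0.114     ]]
green [[0.45540977 0.2229333  0.095     ]] cover L R [[0.5121221  0.1848596  0.099     ]
 [0.51600234 0.25500958 0.099     ]
 [0.54293489 0.21860261 0.099     ]]
[0.53741103 0.2184127  0.15355411]
```

```bash
python3 -m jog '[{"wx":0,"wy":0,"wz":0,"tx":0,"ty":0,"tz":-0.1,"fingers":0},{"wx":0,"wy":0,"wz":0,"tx":0,"ty":0,"tz":-0.2,"fingers":0},{"wx":0,"wy":0,"wz":0,"tx":0,"ty":0,"tz":-0.32,"fingers":0},{"wx":0,"wy":0,"wz":0,"tx":0,"ty":0,"tz":-0.32,"fingers":0},{"wx":0,"wy":0,"wz":0,"tx":0,"ty":0,"tz":-0.32,"fingers":0},{"wx":0,"wy":0,"wz":0,"tx":-0.05,"ty":0.003,"tz":-0.32,"fingers":0},{"wx":0,"wy":0,"wz":0,"tx":-0.1,"ty":0.005,"tz":-0.32,"fingers":0},{"wx":0,"wy":0,"wz":0,"tx":-0.15,"ty":0.008,"tz":-0.32,"fingers":0},{"wx":0,"wy":0,"wz":0,"tx":-0.2,"ty":0.01,"tz":-0.32,"fingers":0},{"wx":0,"wy":0,"wz":0,"tx":-0.2,"ty":0.01,"tz":-0.32,"fingers":0}]'
python3 - <<'E'
from h import *
for n in("wrist","side"):
    cv2.imwrite(f"pics/{n}3.png",read_camera(n)[:,:,::-1])
s=cv2.imread("pics/side3.png")[190:330,170:350];cv2.imwrite("pics/s3z.png",cv2.resize(s,None,fx=4,fy=4))
E
```

```text
clock: 5.4
tool_pos: [0.5167, 0.2192, 0.1216]
orientation: [-1.57, 0.044, -0.044]
ft_force: [0.2, 0.1, 0.4]
gripper_width: 0.0
```

View pics/s3z.png

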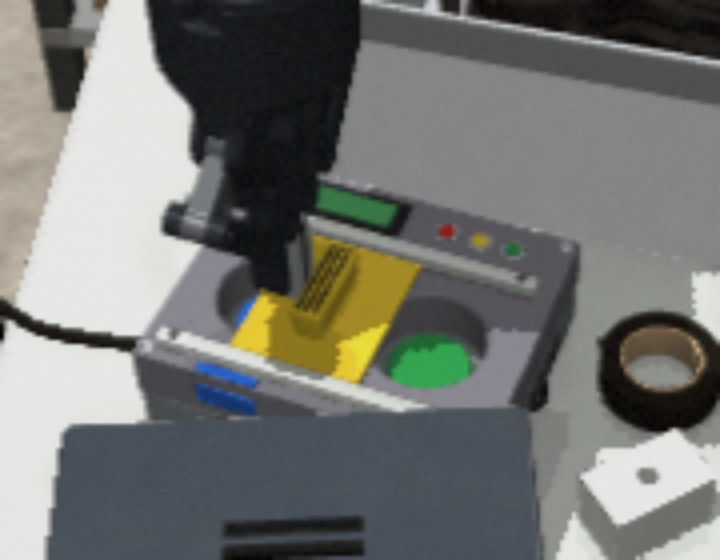

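View pics/wrist3.png

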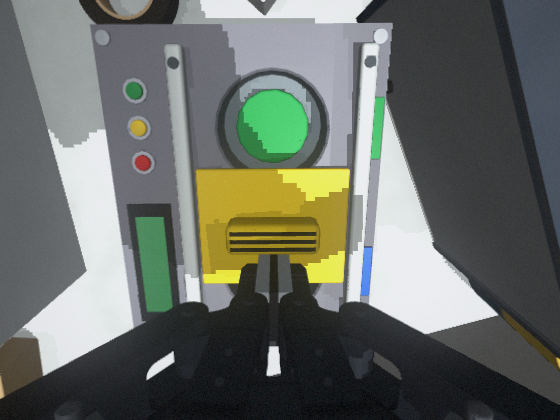

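Run:
```python
from h import *
e=onz("wrist",[[273,169],[273,283]],.099);g=onz("wrist",[[272,124]],.095);print(e,g,get_obs()["tool_pos"])
print("cover joint ~", 0.068-np.linalg.norm(e.mean(0)[:2]-g[0,:2]))
```

```text
[[0.47098355 0.22216676 0.099     ]
 [0.52641375 0.21908401 0.099     ]] [[0.45212299 0.22278519 0.095     ]] [0.51712765 0.21912503 0.12146345]
cover joint ~ 0.02137428875883319
```

```bash
python3 -m jog '[{"wx":0,"wy":0,"wz":0,"tx":-0.06,"ty":0.003,"tz":0,"fingers":0},{"wx":0,"wy":0,"wz":0,"tx":-0.12,"ty":0.006,"tz":0,"fingers":0},{"wx":0,"wy":0,"wz":0,"tx":-0.18,"ty":0.009,"tz":0,"fingers":0},{"wx":0,"wy":0,"wz":0,"tx":-0.24,"ty":0.012,"tz":0,"fingers":0},{"wx":0,"wy":0,"wz":0,"tx":-0.29,"ty":0.015,"tz":0,"fingers":0},{"wx":0,"wy":0,"wz":0,"tx":-0.34,"ty":0.017,"tz":0,"fingers":0},{"wx":0,"wy":0,"wz":0,"tx":-0.37,"ty":0.019,"tz":0,"fingers":0},{"wx":0,"wy":0,"wz":0,"tx":-0.4,"ty":0.02,"tz":0,"fingers":0},{"wx":0,"wy":0,"wz":0,"tx":-0.4,"ty":0.02,"tz":0,"fingers":0},{"wx":0,"wy":0,"wz":0,"tx":-0.4,"ty":0.02,"tz":0,"fingers":0}]'
python3 - <<'E'
from h import *
for n in("wrist","side"):
    cv2.imwrite(f"pics/{n}4.png",read_camera(n)[:,:,::-1])
s=cv2.imread("pics/side4.png")[190:330,170:350];cv2.imwrite("pics/s4z.png",cv2.resize(s,None,fx=4,fy=4))
E
```

```text
clock: 6.5
tool_pos: [0.477, 0.221, 0.121]
orientation: [-1.57, 0.045, -0.043]
ft_force: [0.1, 0.7, -0.2]
gripper_width: -0.0
```

View pics/s4z.png

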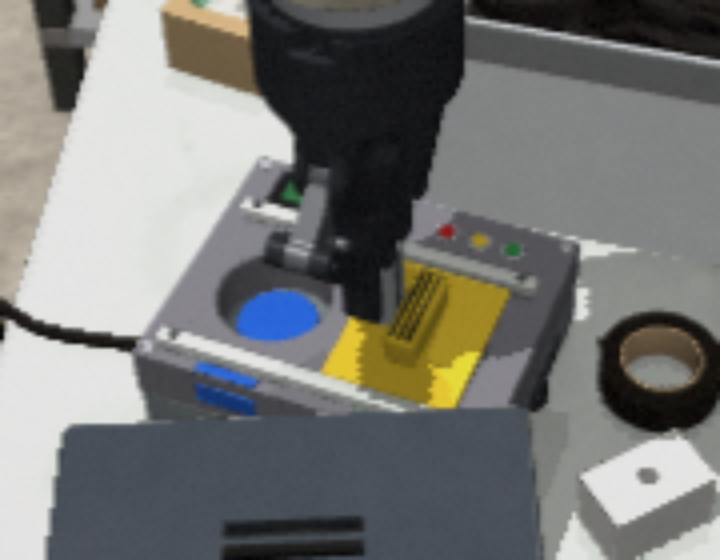

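View pics/wrist4.png

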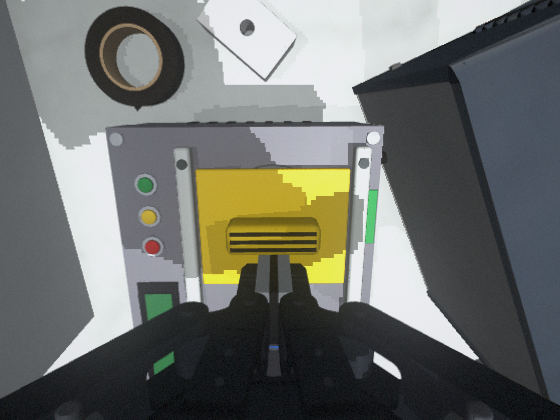

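```bash
python3 -m jog '[{"wx":0,"wy":0,"wz":0,"tx":0.03,"ty":0,"tz":0,"fingers":0},{"wx":0,"wy":0,"wz":0,"tx":0.1,"ty":-0.005,"tz":0.08,"fingers":0},{"wx":0,"wy":0,"wz":0,"tx":0.2,"ty":-0.01,"tz":0.1,"fingers":0},{"wx":0,"wy":0,"wz":0,"tx":0.3,"ty":-0.015,"tz":0.1,"fingers":0},{"wx":0,"wy":0,"wz":0,"tx":0.4,"ty":-0.02,"tz":0.1,"fingers":0},{"wx":0,"wy":0,"wz":0,"tx":0.45,"ty":-0.02,"tz":0.1,"fingers":0},{"wx":0,"wy":0,"wz":0,"tx":0.45,"ty":-0.02,"tz":0.1,"fingers":0},{"wx":0,"wy":0,"wz":0,"tx":0.45,"ty":-0.02,"tz":0.05,"fingers":0},{"wx":0,"wy":0,"wz":0,"tx":0.45,"ty":-0.02,"tz":0,"fingers":0},{"wx":0,"wy":0,"wz":0,"tx":0.45,"ty":-0.02,"tz":0,"fingers":0}]'
python3 - <<'E'
from h import *
for n in("wrist","side"):
    cv2.imwrite(f"pics/{n}5.png",read_camera(n)[:,:,::-1])
print(get_obs()["ft_force"])
s=cv2.imread("pics/side5.png")[190:330,170:350];cv2.imwrite("pics/s5z.png",cv2.resize(s,None,fx=4,fy=4))
E
```

```text
clock: 7.6
tool_pos: [0.5212, 0.2188, 0.1199]
orientation: [-1.571, 0.046, -0.042]
ft_force: [-0.1, -0.1, -0.2]
gripper_width: 0.0003
[ 1.33288455 -0.13678561 -0.33992428]
```

View pics/s5z.png

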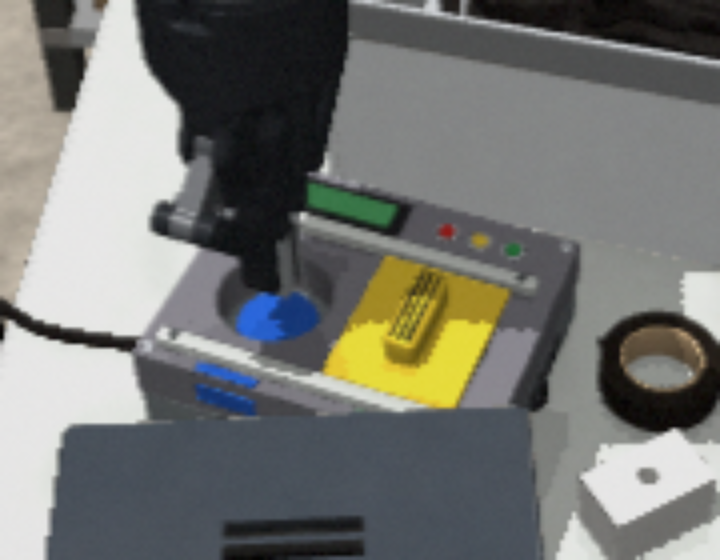

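View pics/wrist5.png

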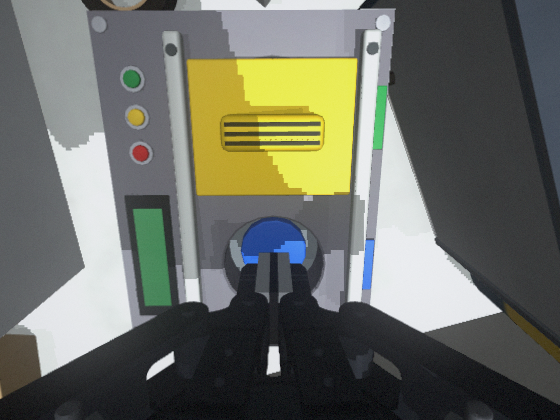

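Run:
```python
from h import *
print(get_obs()["tool_pos"],onz("wrist",[[274,216],[225,258],[324,258]],.095),onz("wrist",[[274,220]],.079))
s=onz("side",[[170+278/4,190+315/4]],.079);print(s)
```

```text
[0.52183837 0.21905304 0.12083903] [[0.49836532 0.22127576 0.095     ]
 [0.51829934 0.19652947 0.095     ]
 [0.52095578 0.24418255 0.095     ]] [[0.50572297 0.22091769 0.079     ]]
[[0.52169891 0.21622363 0.079     ]]
```

```bash
python3 -m jog '[{"wx":0,"wy":0,"wz":0,"tx":0.005,"ty":0,"tz":-0.07,"fingers":0},{"wx":0,"wy":0,"wz":0,"tx":0.005,"ty":0,"tz":-0.14,"fingers":0},{"wx":0,"wy":0,"wz":0,"tx":0.005,"ty":0,"tz":-0.19,"fingers":0},{"wx":0,"wy":0,"wz":0,"tx":0.005,"ty":0,"tz":-0.22,"fingers":0},{"wx":0,"wy":0,"wz":0,"tx":0.005,"ty":0,"tz":-0.24,"fingers":0},{"wx":0,"wy":0,"wz":0,"tx":0.005,"ty":0,"tz":-0.25,"fingers":0},{"wx":0,"wy":0,"wz":0,"tx":0.005,"ty":0,"tz":-0.26,"fingers":0},{"wx":0,"wy":0,"wz":0,"tx":0.005,"ty":0,"tz":-0.26,"fingers":0},{"wx":0,"wy":0,"wz":0,"tx":0.005,"ty":0,"tz":-0.26,"fingers":0},{"wx":0,"wy":0,"wz":0,"tx":0.005,"ty":0,"tz":-0.26,"fingers":0}]'; python3 -c "
from h import *
print(get_obs()['tool_pos'],get_obs()['ft_force'])"
```

```text
clock: 8.7
tool_pos: [0.5229, 0.2191, 0.0955]
orientation: [-1.57, 0.044, -0.044]
ft_force: [-1.3, -0.7, 2.3]
gripper_width: 0.0002
[0.52294463 0.21905269 0.09552749] [-1.30870668 -0.68559537  2.32424482]
```

```bash
python3 -m jog '[{"wx":0,"wy":0,"wz":0,"tx":0,"ty":0,"tz":-0.01,"fingers":0},{"wx":0,"wy":0,"wz":0,"tx":0,"ty":0,"tz":-0.02,"fingers":0},{"wx":0,"wy":0,"wz":0,"tx":0,"ty":0,"tz":-0.03,"fingers":0},{"wx":0,"wy":0,"wz":0,"tx":0,"ty":0,"tz":-0.035,"fingers":0},{"wx":0,"wy":0,"wz":0,"tx":0,"ty":0,"tz":-0.04,"fingers":0},{"wx":0,"wy":0,"wz":0,"tx":0,"ty":0,"tz":-0.045,"fingers":0},{"wx":0,"wy":0,"wz":0,"tx":0,"ty":0,"tz":-0.045,"fingers":0},{"wx":0,"wy":0,"wz":0,"tx":0,"ty":0,"tz":-0.045,"fingers":0},{"wx":0,"wy":0,"wz":0,"tx":0,"ty":0,"tz":-0.045,"fingers":0},{"wx":0,"wy":0,"wz":0,"tx":0,"ty":0,"tz":-0.045,"fingers":0}]'; python3 -c "
from h import *
print(get_obs()['tool_pos'],get_obs()['ft_force'])"
```

```text
clock: 9.7
tool_pos: [0.5231, 0.2191, 0.091]
orientation: [-1.57, 0.044, -0.044]
ft_force: [-1.1, -0.5, 5.7]
gripper_width: -0.0001
[0.52311992 0.21910609 0.09104995] [-1.07256782 -0.45091223  5.74791507]
```

```bash
python3 -m jog '[{"wx":0,"wy":0,"wz":0,"tx":0,"ty":0,"tz":-0.003,"fingers":0},{"wx":0,"wy":0,"wz":0,"tx":0,"ty":0,"tz":-0.006,"fingers":0},{"wx":0,"wy":0,"wz":0,"tx":0,"ty":0,"tz":-0.008,"fingers":0},{"wx":0,"wy":0,"wz":0,"tx":0,"ty":0,"tz":-0.01,"fingers":0},{"wx":0,"wy":0,"wz":0,"tx":0,"ty":0,"tz":-0.01,"fingers":0},{"wx":0,"wy":0,"wz":0,"tx":0,"ty":0,"tz":-0.01,"fingers":0},{"wx":0,"wy":0,"wz":0,"tx":0,"ty":0,"tz":-0.01,"fingers":0},{"wx":0,"wy":0,"wz":0,"tx":0,"ty":0,"tz":-0.01,"fingers":0},{"wx":0,"wy":0,"wz":0,"tx":0,"ty":0,"tz":-0.01,"fingers":0},{"wx":0,"wy":0,"wz":0,"tx":0,"ty":0,"tz":-0.01,"fingers":0}]'; python3 -c "
from h import *
print(get_obs()['tool_pos'],get_obs()['ft_force'])"
```

```text
clock: 10.7
tool_pos: [0.5232, 0.2191, 0.0909]
orientation: [-1.57, 0.044, -0.044]
ft_force: [-3.6, -0.4, 11.1]
gripper_width: -0.0
[0.52315159 0.21912369 0.09091644] [-3.59712556 -0.39733592 11.05113207]
```

```bash
python3 -m jog '[{"wx":0,"wy":0,"wz":0,"tx":0,"ty":0,"tz":0,"fingers":0},{"wx":0,"wy":0,"wz":0,"tx":0,"ty":0,"tz":0,"fingers":0},{"wx":0,"wy":0,"wz":0,"tx":0,"ty":0,"tz":0,"fingers":0},{"wx":0,"wy":0,"wz":0,"tx":0,"ty":0,"tz":0,"fingers":0},{"wx":0,"wy":0,"wz":0,"tx":0,"ty":0,"tz":0,"fingers":0},{"wx":0,"wy":0,"wz":0,"tx":0,"ty":0,"tz":0,"fingers":0},{"wx":0,"wy":0,"wz":0,"tx":0,"ty":0,"tz":0,"fingers":0},{"wx":0,"wy":0,"wz":0,"tx":0,"ty":0,"tz":0,"fingers":0},{"wx":0,"wy":0,"wz":0,"tx":0,"ty":0,"tz":0,"fingers":0},{"wx":0,"wy":0,"wz":0,"tx":0,"ty":0,"tz":0,"fingers":0}]'
python3 - <<'E'
from h import *
print(get_obs()['tool_pos'],get_obs()['ft_force'])
cv2.imwrite("pics/side6.png",read_camera("side")[:,:,::-1])
s=cv2.imread("pics/side6.png")[190:330,170:350];cv2.imwrite("pics/s6z.png",cv2.resize(s,None,fx=4,fy=4))
E
```

```text
clock: 11.7
tool_pos: [0.5231, 0.2191, 0.0909]
orientation: [-1.57, 0.044, -0.044]
ft_force: [-4.2, -1.5, 11.3]
gripper_width: -0.0003
[0.52314293 0.21912529 0.09090554] [-4.24101974 -1.50152248 11.33590516]
```

View pics/s6z.png

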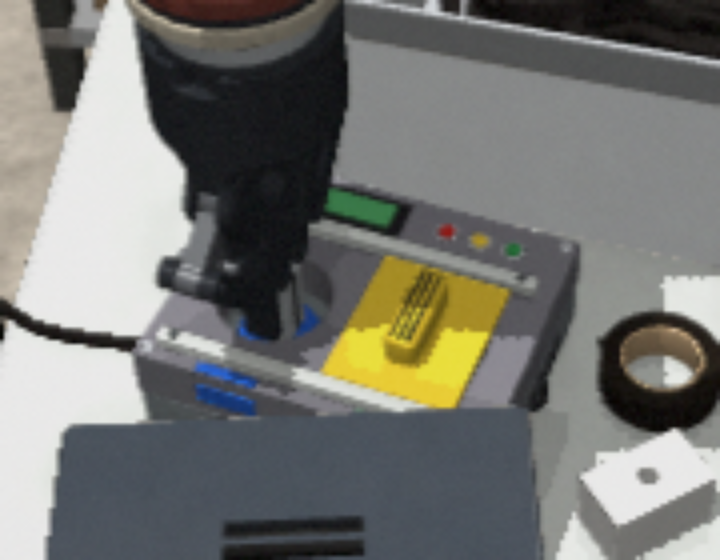

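```bash
python3 -m jog '[{"wx":0,"wy":0,"wz":0,"tx":0,"ty":0,"tz":0.1,"fingers":0},{"wx":0,"wy":0,"wz":0,"tx":0,"ty":0,"tz":0.25,"fingers":0},{"wx":0,"wy":0,"wz":0,"tx":0,"ty":0,"tz":0.4,"fingers":0},{"wx":0,"wy":0,"wz":0,"tx":0,"ty":0,"tz":0.52,"fingers":0},{"wx":0,"wy":0,"wz":0,"tx":-0.2,"ty":0.01,"tz":0.52,"fingers":0},{"wx":0,"wy":0,"wz":0,"tx":-0.4,"ty":0.02,"tz":0.52,"fingers":0},{"wx":0,"wy":0,"wz":0,"tx":-0.6,"ty":0.03,"tz":0.52,"fingers":0},{"wx":0,"wy":0,"wz":0,"tx":-0.75,"ty":0.04,"tz":0.52,"fingers":0},{"wx":0,"wy":0,"wz":0,"tx":-0.87,"ty":0.045,"tz":0.52,"fingers":0},{"wx":0,"wy":0,"wz":0,"tx":-0.87,"ty":0.045,"tz":0.52,"fingers":0}]'
python3 - <<'E'
from h import *
print(get_obs()['tool_pos'],get_obs()['ft_force'])
for n in("wrist","side","top"):cv2.imwrite(f"pics/{n}7.png",read_camera(n)[:,:,::-1])
s=cv2.imread("pics/side7.png")[190:330,170:350];cv2.imwrite("pics/s7z.png",cv2.resize(s,None,fx=4,fy=4))
E
```

```text
clock: 12.75
tool_pos: [0.4349, 0.2237, 0.1422]
orientation: [-1.57, 0.043, -0.043]
ft_force: [-0.4, -0.6, -0.1]
gripper_width: -0.0
[0.43487149 0.22370024 0.14216357] [-0.44239811 -0.63613973 -0.08534608]
```

View pics/s7z.png

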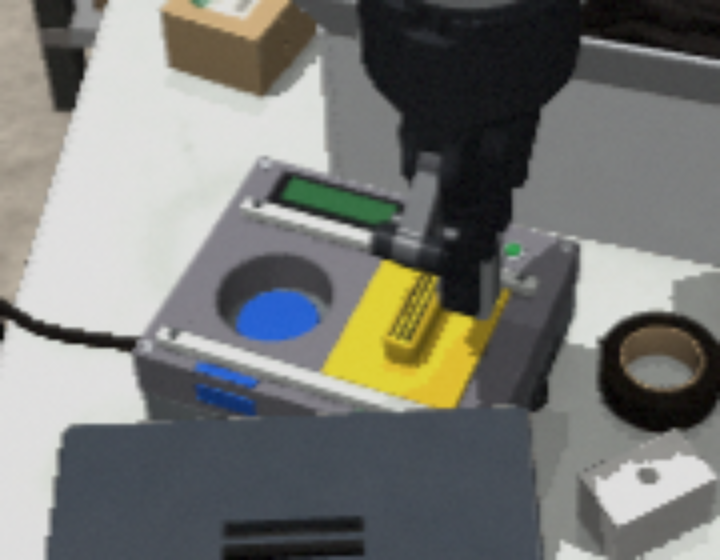

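View pics/wrist7.png

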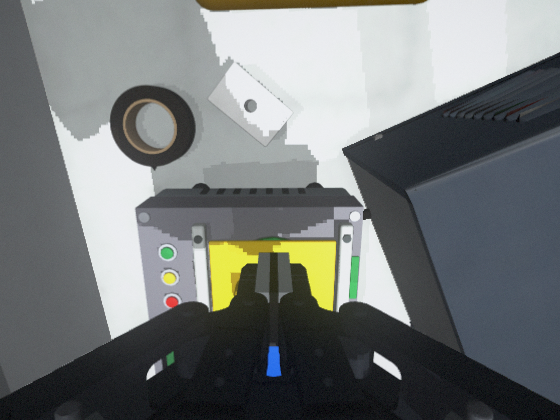

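```bash
python3 -m jog '[{"wx":0,"wy":0,"wz":0,"tx":0,"ty":0,"tz":-0.1,"fingers":0},{"wx":0,"wy":0,"wz":0,"tx":0,"ty":0,"tz":-0.21,"fingers":0},{"wx":0,"wy":0,"wz":0,"tx":0,"ty":0,"tz":-0.21,"fingers":0},{"wx":0,"wy":0,"wz":0,"tx":0.05,"ty":-0.002,"tz":-0.21,"fingers":0},{"wx":0,"wy":0,"wz":0,"tx":0.1,"ty":-0.005,"tz":-0.21,"fingers":0},{"wx":0,"wy":0,"wz":0,"tx":0.16,"ty":-0.008,"tz":-0.21,"fingers":0},{"wx":0,"wy":0,"wz":0,"tx":0.22,"ty":-0.011,"tz":-0.21,"fingers":0},{"wx":0,"wy":0,"wz":0,"tx":0.28,"ty":-0.014,"tz":-0.21,"fingers":0},{"wx":0,"wy":0,"wz":0,"tx":0.34,"ty":-0.017,"tz":-0.21,"fingers":0},{"wx":0,"wy":0,"wz":0,"tx":0.4,"ty":-0.02,"tz":-0.21,"fingers":0}]';python3 -m jog '[{"wx":0,"wy":0,"wz":0,"tx":0.05,"ty":-0.002,"tz":0,"fingers":0},{"wx":0,"wy":0,"wz":0,"tx":0.1,"ty":-0.005,"tz":0,"fingers":0},{"wx":0,"wy":0,"wz":0,"tx":0.14,"ty":-0.007,"tz":0,"fingers":0},{"wx":0,"wy":0,"wz":0,"tx":0.17,"ty":-0.009,"tz":0,"fingers":0},{"wx":0,"wy":0,"wz":0,"tx":0.2,"ty":-0.01,"tz":0,"fingers":0},{"wx":0,"wy":0,"wz":0,"tx":0.22,"ty":-0.011,"tz":0,"fingers":0},{"wx":0,"wy":0,"wz":0,"tx":0.24,"ty":-0.012,"tz":0,"fingers":0},{"wx":0,"wy":0,"wz":0,"tx":0.25,"ty":-0.012,"tz":0,"fingers":0},{"wx":0,"wy":0,"wz":0,"tx":0.25,"ty":-0.012,"tz":0,"fingers":0},{"wx":0,"wy":0,"wz":0,"tx":0.25,"ty":-0.012,"tz":0,"fingers":0}]'
python3 - <<'E'
from h import *
print(get_obs()['tool_pos'],get_obs()['ft_force'])
for n in("wrist","side"):cv2.imwrite(f"pics/{n}8.png",read_camera(n)[:,:,::-1])
s=cv2.imread("pics/side8.png")[190:330,170:350];cv2.imwrite("pics/s8z.png",cv2.resize(s,None,fx=4,fy=4))
E
```

```text
clock: 13.9
tool_pos: [0.4764, 0.2215, 0.1208]
orientation: [-1.57, 0.044, -0.044]
ft_force: [-2.2, -0.6, -1.0]
gripper_width: -0.0
clock: 14.9
tool_pos: [0.5011, 0.2204, 0.121]
orientation: [-1.57, 0.043, -0.044]
ft_force: [-0.6, -0.3, 0.0]
gripper_width: -0.0
[0.50114089 0.22041262 0.12095879] [-0.58600714 -0.30457576  0.0451991 ]
```

View pics/s8z.png

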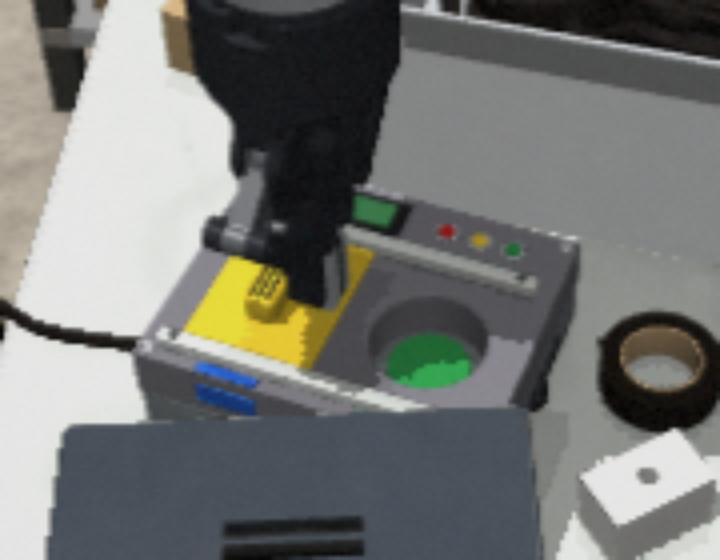

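View pics/wrist8.png

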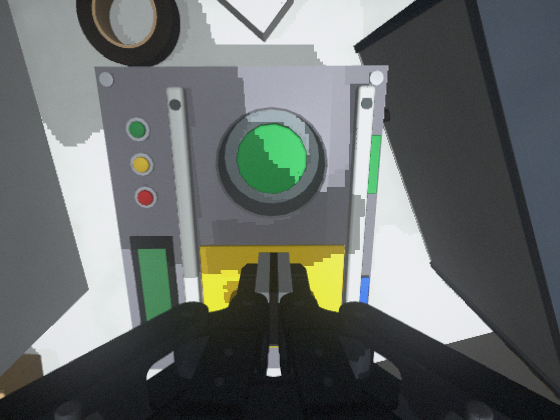

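```bash
python3 -m jog '[{"wx":0,"wy":0,"wz":0,"tx":0.005,"ty":0,"tz":0,"fingers":0},{"wx":0,"wy":0,"wz":0,"tx":0.01,"ty":0,"tz":0,"fingers":0},{"wx":0,"wy":0,"wz":0,"tx":0.015,"ty":-0.001,"tz":0,"fingers":0},{"wx":0,"wy":0,"wz":0,"tx":0.02,"ty":-0.001,"tz":0,"fingers":0},{"wx":0,"wy":0,"wz":0,"tx":0.024,"ty":-0.001,"tz":0,"fingers":0},{"wx":0,"wy":0,"wz":0,"tx":0.024,"ty":-0.001,"tz":0,"fingers":0},{"wx":0,"wy":0,"wz":0,"tx":0.024,"ty":-0.001,"tz":0,"fingers":0},{"wx":0,"wy":0,"wz":0,"tx":0.024,"ty":-0.001,"tz":0,"fingers":0},{"wx":0,"wy":0,"wz":0,"tx":0.024,"ty":-0.001,"tz":0,"fingers":0},{"wx":0,"wy":0,"wz":0,"tx":0.024,"ty":-0.001,"tz":0,"fingers":0}]'
python3 - <<'E'
from h import *
print(get_obs()['tool_pos'],get_obs()['ft_force'])
im=read_camera("wrist")[:,:,::-1];cv2.imwrite("pics/wrist9.png",im)
hsv=cv2.cvtColor(np.ascontiguousarray(im),cv2.COLOR_BGR2HSV)
m=cv2.inRange(hsv,(20,120,90),(36,255,255))
e=[[c,np.nonzero(m[180:,c])[0].min()+179.5] for c in(215,235,310,330)];print(e)
E_=onz("wrist",e,.099)
g=cv2.inRange(hsv,(45,90,60),(85,255,255));g[:, :220]=0;g[:,330:]=0;g[240:]=0;g[:80]=0
k=max(cv2.findContours(g,0,1)[0],key=cv2.contourArea);el=cv2.fitEllipse(cv2.convexHull(k));G=onz("wrist",[el[0]],.079);print(el,G,E_)
u=np.array([.9986,-.052,0]);print("cover edge beyond green key centre:",(E_-G)@u,"home = 0.040")
E
```

```text
clock: 16.0
tool_pos: [0.5034, 0.2202, 0.1208]
orientation: [-1.57, 0.044, -0.044]
ft_force: [0.2, 0.0, -0.2]
gripper_width: -0.0
[0.50336653 0.22020014 0.12078574] [ 0.16281672  0.0061977  -0.19531743]
[[215, np.float64(245.5)], [235, np.float64(244.5)], [310, np.float64(244.5)], [330, np.float64(244.5)]]
((271.4388732910156, 153.65577697753906), (70.32295227050781, 70.8266830444336), 163.53390502929688) [[0.45314564 0.22272488 0.079     ]] [[0.49138771 0.19440667 0.099     ]
 [0.49141259 0.20370462 0.099     ]
 [0.49335831 0.23841736 0.099     ]
 [0.49387256 0.24767141 0.099     ]]
cover edge beyond green key centre: [0.03966108 0.03920244 0.03934036 0.03937268] home = 0.040
```

```bash
python3 -m jog '[{"wx":0,"wy":0,"wz":0,"tx":0.002,"ty":0,"tz":0,"fingers":0},{"wx":0,"wy":0,"wz":0,"tx":0.004,"ty":0,"tz":0,"fingers":0},{"wx":0,"wy":0,"wz":0,"tx":0.006,"ty":0,"tz":0,"fingers":0},{"wx":0,"wy":0,"wz":0,"tx":0.008,"ty":0,"tz":0,"fingers":0},{"wx":0,"wy":0,"wz":0,"tx":0.008,"ty":0,"tz":0,"fingers":0},{"wx":0,"wy":0,"wz":0,"tx":0.008,"ty":0,"tz":0,"fingers":0},{"wx":0,"wy":0,"wz":0,"tx":0.008,"ty":0,"tz":0,"fingers":0},{"wx":0,"wy":0,"wz":0,"tx":0.008,"ty":0,"tz":0,"fingers":0},{"wx":0,"wy":0,"wz":0,"tx":0.008,"ty":0,"tz":0,"fingers":0},{"wx":0,"wy":0,"wz":0,"tx":0.008,"ty":0,"tz":0,"fingers":0}]'; python3 -c "
from h import *
print(get_obs()['tool_pos'],get_obs()['ft_force'])"
```

```text
clock: 17.05
tool_pos: [0.504, 0.2202, 0.1208]
orientation: [-1.57, 0.044, -0.044]
ft_force: [-1.2, 0.1, 1.1]
gripper_width: 0.0
[0.50403476 0.22017888 0.12075548] [-1.2197561   0.05002791  1.08136203]
```

```bash
python3 -m jog '[{"wx":0,"wy":0,"wz":0,"tx":0.002,"ty":0,"tz":0,"fingers":0},{"wx":0,"wy":0,"wz":0,"tx":0.004,"ty":0,"tz":0,"fingers":0},{"wx":0,"wy":0,"wz":0,"tx":0.006,"ty":0,"tz":0,"fingers":0},{"wx":0,"wy":0,"wz":0,"tx":0.008,"ty":0,"tz":0,"fingers":0},{"wx":0,"wy":0,"wz":0,"tx":0.008,"ty":0,"tz":0,"fingers":0},{"wx":0,"wy":0,"wz":0,"tx":0.008,"ty":0,"tz":0,"fingers":0},{"wx":0,"wy":0,"wz":0,"tx":0.008,"ty":0,"tz":0,"fingers":0},{"wx":0,"wy":0,"wz":0,"tx":0.008,"ty":0,"tz":0,"fingers":0},{"wx":0,"wy":0,"wz":0,"tx":0.008,"ty":0,"tz":0,"fingers":0},{"wx":0,"wy":0,"wz":0,"tx":0.008,"ty":0,"tz":0,"fingers":0}]'; python3 -c "
from h import *
print(get_obs()['tool_pos'],get_obs()['ft_force'])"
```

```text
clock: 18.05
tool_pos: [0.5041, 0.2202, 0.1207]
orientation: [-1.571, 0.045, -0.043]
ft_force: [-5.6, -0.1, 3.5]
gripper_width: -0.0002
[0.50414418 0.22021231 0.12071503] [-5.62875017 -0.05387729  3.47162251]
```

```bash
python3 -m jog '[{"wx":0,"wy":0,"wz":0,"tx":-0.05,"ty":0.002,"tz":0,"fingers":0},{"wx":0,"wy":0,"wz":0,"tx":-0.1,"ty":0.005,"tz":0,"fingers":0},{"wx":0,"wy":0,"wz":0,"tx":-0.1,"ty":0.005,"tz":0.1,"fingers":0},{"wx":0,"wy":0,"wz":0,"tx":-0.1,"ty":0.005,"tz":0.25,"fingers":0},{"wx":0,"wy":0,"wz":0,"tx":-0.1,"ty":0.005,"tz":0.4,"fingers":0},{"wx":0,"wy":0,"wz":0,"tx":-0.1,"ty":0.005,"tz":0.6,"fingers":0},{"wx":0,"wy":0,"wz":0,"tx":-0.1,"ty":0.005,"tz":0.8,"fingers":0},{"wx":0,"wy":0,"wz":0,"tx":-0.1,"ty":0.005,"tz":1,"fingers":0},{"wx":0,"wy":0,"wz":0,"tx":-0.1,"ty":0.005,"tz":1,"fingers":0},{"wx":0,"wy":0,"wz":0,"tx":-0.1,"ty":0.005,"tz":1,"fingers":0}]' &&  python3 -m jog '[{"wx":0,"wy":0,"wz":0,"tx":-0.1,"ty":0.15,"tz":0.1,"fingers":0},{"wx":0,"wy":0,"wz":0,"tx":-0.2,"ty":0.3,"tz":0.1,"fingers":0},{"wx":0,"wy":0,"wz":0,"tx":-0.3,"ty":0.4,"tz":0.1,"fingers":0},{"wx":0,"wy":0,"wz":0,"tx":-0.4,"ty":0.5,"tz":0.1,"fingers":0},{"wx":0,"wy":0,"wz":0,"tx":-0.5,"ty":0.6,"tz":0.1,"fingers":0},{"wx":0,"wy":0,"wz":0,"tx":-0.6,"ty":0.7,"tz":0.1,"fingers":0},{"wx":0,"wy":0,"wz":0,"tx":-0.7,"ty":0.8,"tz":0.1,"fingers":0},{"wx":0,"wy":0,"wz":0,"tx":-0.8,"ty":1,"tz":0.1,"fingers":0},{"wx":0,"wy":0,"wz":0,"tx":-0.8,"ty":1,"tz":0.1,"fingers":0},{"wx":0,"wy":0,"wz":0,"tx":-0.8,"ty":1,"tz":0.1,"fingers":0}]'
python3 - <<'E'
from h import *
for n in("side","top"):cv2.imwrite(f"pics/{n}10.png",read_camera(n)[:,:,::-1])
a=cv2.imread("pics/side10.png")[190:330,170:350];b=cv2.imread("pics/top10.png")[165:305,165:305]
cv2.imwrite("pics/f.png",np.hstack([cv2.resize(a,(514,400)),cv2.resize(b,(280,280))[:,:] if 0 else cv2.resize(b,(286,400))]))
cv2.imwrite("pics/t10z.png",cv2.resize(b,None,fx=4.2,fy=4.2,interpolation=cv2.INTER_CUBIC))
E
```

```text
clock: 19.05
tool_pos: [0.4956, 0.2209, 0.2221]
orientation: [-1.57, 0.042, -0.046]
ft_force: [-0.7, 0.3, -1.3]
gripper_width: 0.0001
clock: 20.05
tool_pos: [0.4145, 0.3211, 0.2308]
orientation: [-1.571, 0.043, -0.043]
ft_force: [0.4, 0.5, -0.5]
gripper_width: -0.0004
```

View pics/f.png

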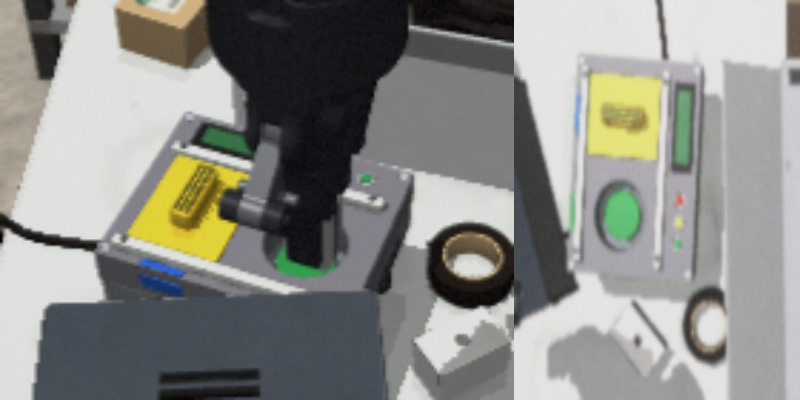

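View pics/t10z.png

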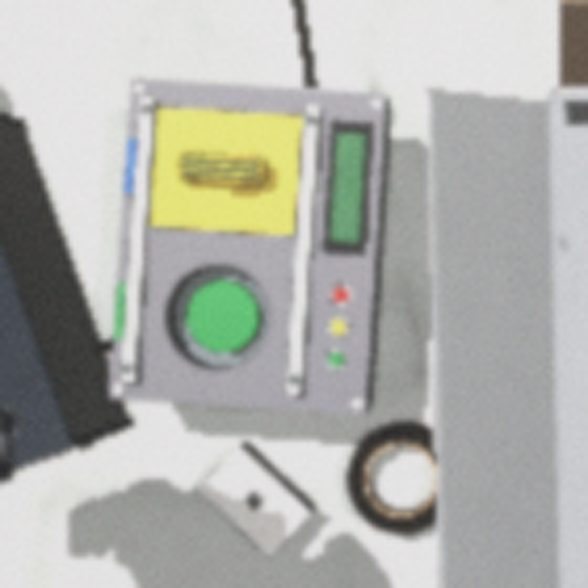

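Run:
```python
from h import *
z=lambda q:(np.array(q)+.5)/4.2-.5+165
c=onz("top",z([(157,107),(303,115),(296,237),(150,229)]),.099).mean(0);g=onz("top",z([(216,317)]),.095)[0]
print("cover-green dist",np.linalg.norm((c-g)[:2]))
print(close_job())
```

```text
cover-green dist 0.06758428865204108
the job is handed in; nothing more can be done
None
```

I reset the unit and handed the job in at about 20 s, within the 48 s limit.

- **Opening the cover:** I pushed it aside by its rib with the closed fingertips. It stopped at about 0.061 m, and both cameras showed the blue well clear.
- **Pressing the blue key:** The key bottomed out: the force rose from 5.7 to 11 N with almost no further travel. It stayed at about 11 N for at least 1.5 s, then I lifted straight out.
- **Closing the cover:** I pushed it back by the rib until it met its stop, where the fingers stopped moving and the force rose to 5.6 N. I then backed off and moved clear.

**Last checks:**
- **Cover:** In the final top picture its centre is 67.6 mm from the green well, against 68 mm when fully home. That 0.4 mm difference is within measuring error.
- **Unit and surroundings:** The unit, spacer and tape look unmoved in the top and side pictures. The carton looked in place in the side view but was not measured.
- **Green key:** It was never touched.
- **Hand-in:** The wrist force read near zero just before.

While the key was held down there was also a sideways force of about 4 N, probably fingertip friction. I saw no movement of the unit from it.

The first two move commands were refused because each row needs all its values filled in. Nothing moved and no time was lost.

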